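# Fit the wing handle to the test valve and open it gently

### The arm

A 6-joint arm with a two-finger parallel gripper is mounted at the origin on a cart in front of the work surface, level with it; the furniture and walls round the work are solid. World frame = base frame: x ahead of the robot, y to its left, z up, the work surface at z = 0. Lengths are in m, angles in rad, forces in N, time in s.
With the tool pointing down it reaches from about 0.425 to 1.125 m from the base axis. Payload 14.9 kg.
Tool frame: the origin (TCP) lies midway between the tips of the shut fingers; the grasp point (between the pads) lies 19 mm behind it; z points along the fingers, y is the line along which they close (so a half turn about z gives the same grasp; the last joint's range is limited). The gripper opens to 91 mm and grips with 3 to 60 N. Pads are 32 mm wide; open, the fingers measure 118 mm over their backs; the gripper's body (76 mm by 178 mm) begins 60 mm behind the grasp point.
Start: joints at [-1.315, 0.379, 1.734, -0, 1.028, -0.033], TCP at [0.199, -0.671, 0.176] pointing down, gripper open.
Joint ranges: [-2.77, 2.77], [-0.74, 2.19], [0, 2.66], [-1.06, 4.2], [0.31, 2.87], [-3.08, 3.08]. Speed limits (rad/s): [1.89, 1.89, 2.39, 3.14, 3.14, 3.14].

### API

Orientations are given as a unit quaternion [x, y, z, w].
In Python, from rig import readout, optics, ticket gives the robot as it stands.
- The arm moves only by the tool step_arm, never from a script. Its argument "rows" is a list of rows, each a list of 6 numbers: the shift along the tool's x, y, z in shares of 75 cm (1.0 is 75 cm), then the turn, a rotation vector about the tool's x, y, z in shares of 120 degrees (1.0 is 120 degrees). In form: [[x, y, z, wx, wy, wz], ...]. A call has 1 to 20 rows; each row is the pose to reach, as a shift and turn from the pose commanded when the call began, along the tool's axes at that moment; what a row does not reach only later rows make up. A row lasts 1/8 s, in which the tool goes at most 62.5 mm and 10.7 degrees, less where a joint would pass 70% of its speed; a pose out of reach is approached as far as the arm can. A call with a gripper value outside its range is refused whole. "hand" is the finger opening in cm, from 0 to 9.12, set as the call begins (left out, the last holds). The fingers move at their own pace and stop on an object; "squeeze" is the grip in N (left out, the last holds). Time passes only in rows, so rows that repeat a pose let the fingers close. It gives the time, the measured TCP pose, the force, the opening and the grip force at its end, in the units of the state.
- readout.observe(): the state, without advancing time (a new reading comes with each control period).
- optics.camera(name): name is "scene" or "top" or "wrist"; returns the picture (400x640x3 uint8, red, green, blue); there is no depth.
- optics.camera_params(name): a dict with "intrinsics" (3x3 intrinsics, pixels), "k1" (the pictures are not rectified: a ray, as slopes to the right and down, at radius r is drawn at 1 + k1 r^2 times it, then the intrinsics apply), "R" (3x3) and "t" (3): a world point X has camera coordinates R X + t. Camera axes: x right, y down, z forward; pixel columns grow to the right and rows downward; lengths in m; the calibration is good to about 2 mm. A picture is of the moment at which its call begins: read the wrist's pose just before it. camera_params takes no time and is no camera call; for the wrist camera it gives the pose at the moment of the call.
- ticket.close_job(): hands the job in; it is judged then, once.
The state is a dict: "clock": time; "qpos": joint angles; "joint_vel": joint speeds; "joint_efforts": joint torques, N m; "tcp_pos": TCP position; "ee_rot": TCP orientation; "contact_force": force on the tool from outside, world axes, zero at the start; "moment": the same for the moment, N m; "finger_gap": opening from 0.0 (shut) to 1.0 (fully open); "grasp_force": force on a finger pad.
Only numpy, scipy, OpenCV 4.12 (cv2) and the standard library are available. Lean on these libraries where they do the work, as an engineer would, in place of code of your own. Each camera call takes 0.05 s, during which the arm holds its last target. There are 200 camera calls.

### The job

Fit the black wing handle from the aluminium tray onto the square spindle of the test valve, wings in line with the flat steel position bar below the square, and let it down fully home on that bar; then turn it counter-clockwise (seen from above) to the stop, so that the valve is fully open with the wings along the pipe, and let go. Be gentle throughout: the hollow plastic handle cracks if it is squeezed with more than about 25 N, and the valve's ceramic plug chips if the handle is pressed down with more than about 25 N or forced hard against the stop. Leave the tray, bottle, pliers and tape where they are.

Things in the scene. Friction and masses are not known exactly. Their poses are not given: they have to be found in the camera images.
- wing_handle: Black hollow plastic wing handle, 104 mm long, 53 mm high, about 60 g, standing on its hub in the tray. Origin: centre of the hub's underside; x along the wings (both ends alike), z up. Hub 26 mm square, 28 mm high, with a square socket from below 18 mm wide, 24 mm deep, sides along x and y. Squeeze limit about 25 N on each side; a 10 N grip holds it and turns the valve.
- wing (a point): Middle of the handle's wing, 40 mm above its origin; axes as the handle's. Here the wing is a plate 12 mm thick (along y), from 28 to 53 mm above the origin; its ends round out to 16 mm. Pinch it across its thickness over the hub, with the fingertips no lower than the top of the hub (28 mm above the origin).
- test_valve: Fixed bench test valve: grey plate 90 x 200 mm, 8 mm thick; bronze valve in the middle with a 58 mm round flange, its top 66 mm up; pipe along y, its axis 38 mm up; two grey pipe clamps 68 mm either side of the middle, 56 mm high. Origin: on the bench under the spindle axis; y along the pipe, z up.
- seat (a point): On the spindle axis, on top of the position bar, 71 mm above the bench: the hub's underside rests here. Turns with the spindle; x along the bar (flat steel 54 x 13 x 3 mm), z up. The steel square stands 21 mm up from here, 16 mm wide, sides along x and y, top 5 mm tapering to 11 mm. In the socket it has 2 mm (0.13 rad) of play; the handle slides down by its own weight.
- spindle (a joint): Turn of the spindle in rad, counter-clockwise from above: 0 closed (bar across the pipe, at a stop), 1.571 fully open (bar along the pipe, at a stop). Starts between 0 and 0.4 and stays where it is left. Turning takes about 0.08 N m; up to about 0.2 N m against the stop (2 N at each wing tip) is safe.
- parts_tray: Shallow aluminium tray 109 x 164 mm, walls 24 mm high, floor 2 mm thick, loose. Origin: centre of the underside; y along its length.
- grease_bottle: Black bottle with a yellow band and a red cap, 44 mm across, 93 mm high, loose on the bench. Origin: centre of its foot.
- nose_pliers: Pliers with orange handles, 172 x 59 x 13 mm, loose on the bench near its front edge. Origin: centre of the underside; y along their length.
- tape_roll: Roll of amber tape lying flat, 92 mm across, 19 mm high, loose on the bench. Origin: centre of the underside.
Mind the look-alikes: they are no part of the job. Of the things that look like the wing_handle, the smaller one is meant.

How it is judged:
By the outcome, as a careful person would: the job done as asked, in the order asked, and still so for the second after the job is handed in, with the robot touching nothing.
It also fails if it takes over 54 s, if anything falls off the work surface, if the arm or the gripper's body presses on something with over 40 N, if the wrist force passes 120 N, or if a joint passes its speed limit or range.

## Working session

There is one attempt and no reset: what is moved stays moved. The work goes in short steps, Python scripts to look and compute and a tool call to move; the robot and the scene stay as the last step left them, time stands still between calls to the robot, and variables do not carry over. Pictures are saved under pics/ and viewed, at most 10 in all, crops included, and the job is handed in when it is done.

Besides the shell and the picture viewer there is one more tool, called after "Call:" as a command line: name --pt "numbers of a row" for each row, then --argument value for the rest. step_arm: Moves the arm, as the interface text tells. Its arguments: {"type":"object","properties":{"rows":{"type":"array"},"hand":{"type":"number"},"squeeze":{"type":"number"}},"required":["rows"]}

```bash
mkdir -p pics; ls
python3 - <<'E'
from rig import readout, optics
import cv2
s=readout.observe(); print(s)
for n in("scene","top"):
    p=optics.camera_params(n); print(n,p)
    cv2.imwrite(f"pics/{n}0.png",optics.camera(n)[:,:,::-1])
E
```

```text
pics
{'clock': 0.0, 'qpos': array([-1.31529285e+00,  3.79390051e-01,  1.73480970e+00, -7.85355081e-06,
        1.02850276e+00, -3.32998612e-02]), 'joint_vel': array([-0.00060564,  0.00054931, -0.00011327, -0.00170845,  0.00118339,
       -0.00010446]), 'joint_efforts': array([-6.57724973e-03, -7.63727832e+01, -4.34370518e+01,  6.47404580e-02,
        4.25246498e-02, -1.01091571e-04]), 'tcp_pos': array([ 0.19924095, -0.67057002,  0.1755869 ]), 'ee_rot': array([ 9.89591739e-01,  1.43902336e-01, -6.48686685e-05, -5.51137320e-04]), 'contact_force': array([-0.38526932,  1.55122433,  0.50612152]), 'moment': array([-0.02078499,  0.00857191, -0.01104294]), 'grasp_force': 0.0, 'finger_gap': 1.0019240626056702}
scene {'intrinsics': array([[485.23069591,   0.        , 320.25631235],
       [  0.        , 485.23069591, 210.09887   ],
       [  0.        ,   0.        ,   1.        ]]), 'k1': 0.008272763106243478, 'R': array([[-0.62170193, -0.78314847, -0.01285233],
       [-0.47967493,  0.39365898, -0.78418402],
       [ 0.61919195, -0.48136377, -0.62039523]]), 't': array([0.48691089, 0.25998854, 1.28932069])}
top {'intrinsics': array([[513.56176191,   0.        , 322.80728334],
       [  0.        , 513.56176191, 182.58958411],
       [  0.        ,   0.        ,   1.        ]]), 'k1': 0.04279289981471191, 'R': array([[-0.01349998, -0.99987026,  0.00878706],
       [-0.99853446,  0.0130203 , -0.05253009],
       [ 0.05240886, -0.00948333, -0.99858068]]), 't': array([0.19246603, 0.54652698, 1.67702503])}
```

View pics/top0.png

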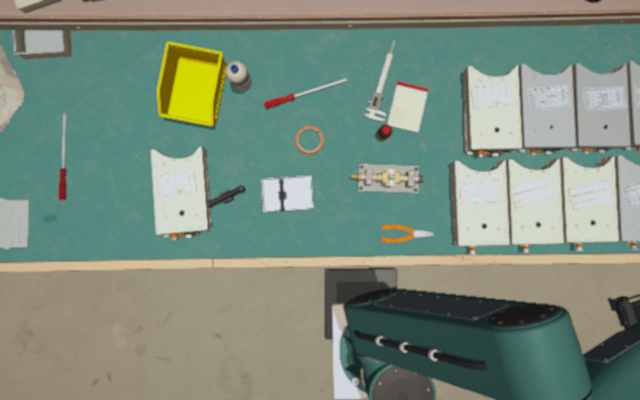

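View pics/scene0.png

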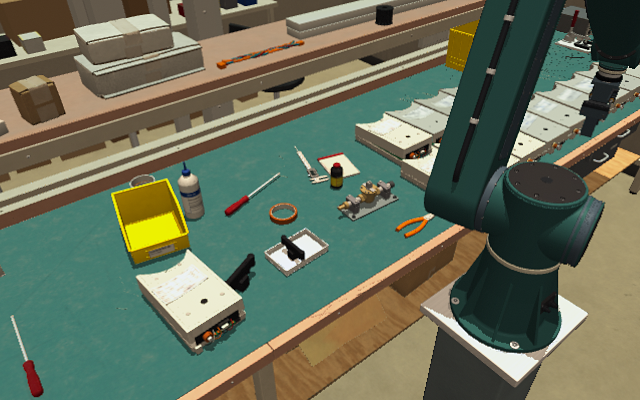

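The top view shows the handle in the tray at about (282,194), with its wings along image-vertical. The valve is at (388,179) with the pipe horizontal, and the larger look-alike is at (226,196) beside the box. I'll measure next.

```bash
cat > h.py <<'E'
import numpy as np, cv2
from rig import readout, optics
def ray(p,uv):
    K=p["intrinsics"]; d=np.array([p["k1"],0,0,0,0.])
    s=cv2.undistortPoints(np.array([[uv]],float),K,d)[0,0]
    R=np.array(p["R"]);return -R.T@p["t"], R.T@np.array([s[0],s[1],1])
def onz(p,uv,z):
    c,d=ray(p,uv); return c+d*(z-c[2])/d[2]
def proj(p,X):
    r,_=cv2.Rodrigues(np.array(p["R"]))
    return cv2.projectPoints(np.array([X],float),r,np.array(p["t"]),p["intrinsics"],np.array([p["k1"],0,0,0,0.]))[0][0,0]
E
python3 - <<'E'
from h import *
im=cv2.imread("pics/top0.png");p=optics.camera_params("top")
c=im[170:220,255:320]; m=(c.max(2)<80).astype(np.uint8)
n,l,st,ce=cv2.connectedComponentsWithStats(m)
for i in range(1,n):
    if st[i,4]>10: print(st[i],ce[i]+[255,170])
i=1+np.argmax(st[1:,4]); pts=np.argwhere(l==i)[:,::-1]+[255.,170]
W=np.array([onz(p,q,.055)[:2] for q in pts])
v=np.linalg.svd(W-W.mean(0))[2][0]; print("handle",W.mean(0),v,np.ptp(W@v))
# tray
g=(im[165:225,255:320].min(2)>150).astype(np.uint8)
r=cv2.minAreaRect(np.argwhere(g)[:,::-1].astype(np.float32)+np.float32([255,165])); print(r,[onz(p,q,.024)[:2].round(3) for q in cv2.boxPoints(r)])
a=cv2.resize(im[155:215,340:440],None,fx=8,fy=8,interpolation=cv2.INTER_CUBIC)[:,:800]
s=cv2.imread("pics/scene0.png")
b=cv2.resize(s[165:225,330:430],None,fx=8,fy=8,interpolation=cv2.INTER_CUBIC)
cv2.imwrite("pics/valve.png",cv2.resize(np.vstack([a,b]),(500,600)))
for q in [(388,179)]: print(onz(p,q,.09), onz(p,q,.008))
E
```

```text
[25 12  4 26 49] [281.48979592 194.73469388]
handle [0.50963316 0.31847913] [-0.9992395  -0.03899261] 0.08017749421026082
((286.99749755859375, 193.46444702148438), (33.5573616027832, 50.371665954589844), 85.91438293457031) [array([0.564, 0.388]), array([0.574, 0.224]), array([0.465, 0.217]), array([0.455, 0.381])]
[ 0.55364971 -0.01926167  0.09      ] [ 0.55839248 -0.03048004  0.008     ]
```

View pics/valve.png

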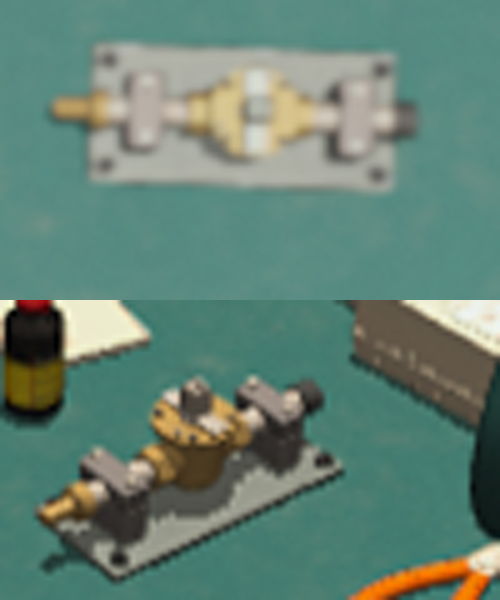

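The crop shows the bar almost exactly across the pipe, so the spindle is near 0. The square is at about top pixel (391,177). I'll move over the valve first for a wrist view.

```bash
cat >> h.py <<'E'
from scipy.spatial.transform import Rotation as Ro
def rel(pos,yaw):
    "shift (cm) and turn (deg) in tool axes to a tool-down pose with tool x at yaw (deg)"
    s=readout.observe(); R=Ro.from_quat(s["ee_rot"])
    T=Ro.from_euler("z",yaw,degrees=True)*Ro.from_euler("x",180,degrees=True)
    return np.r_[R.inv().apply(np.array(pos)-s["tcp_pos"])*100,(R.inv()*T).as_rotvec(degrees=True)].round(2)
E
python3 - <<'E'
from h import *
p=optics.camera_params("wrist");R=np.array(p["R"]);print(-R.T@p["t"]-readout.observe()["tcp_pos"],R,p["intrinsics"])
t=optics.camera_params("top")
print("square",onz(t,(391.3,176.8),.09))
im=cv2.imread("pics/top0.png")
print(rel((.55,-.3,.33),0),rel((.50,-.02,.33),0))
E
```

```text
[0.06563997 0.01920748 0.20761488] [[ 2.83596259e-01 -9.58943576e-01 -6.16991994e-04]
 [-9.30508618e-01 -2.75342363e-01  2.41537356e-01]
 [-2.31790580e-01 -6.79249743e-02 -9.70391326e-01]] [[323.03159108   0.         322.1381427 ]
 [  0.         323.03159108 199.47736297]
 [  0.           0.           1.        ]]
square [ 0.56044587 -0.0297785   0.09      ]
[ 4.418e+01 -2.556e+01 -1.541e+01 -5.000e-02  1.000e-02  1.655e+01] [ 4.736e+01 -5.382e+01 -1.538e+01 -5.000e-02  1.000e-02  1.655e+01]
```

Units first: shifts go in shares of 75 cm and turns go in shares of 120 degrees. So -53 cm / 75 = -0.7067, 46 cm / 75 = 0.6133, 16.5 degrees / 120 = 0.1375.

Call:
step_arm --pt "0.1333 -0.08 -0.16 0 0 0.0333" --pt "0.2667 -0.16 -0.1867 0 0 0.0833" --pt "0.5867 -0.3467 -0.1867 0 0 0.1375" --pt "0.5867 -0.3467 -0.1867 0 0 0.1375" --pt "0.5867 -0.3467 -0.1867 0 0 0.1375" --pt "0.5867 -0.3467 -0.1867 0 0 0.1375" --pt "0.5867 -0.3467 -0.1867 0 0 0.1375" --pt "0.5867 -0.3467 -0.1867 0 0 0.1375" --pt "0.6133 -0.7067 -0.1067 0 0 0.1375" --pt "0.6133 -0.7067 -0.1067 0 0 0.1375" --pt "0.6133 -0.7067 -0.1067 0 0 0.1375" --pt "0.6133 -0.7067 -0.1067 0 0 0.1375" --pt "0.6133 -0.7067 -0.1067 0 0 0.1375" --pt "0.6133 -0.7067 -0.1067 0 0 0.1375" --pt "0.6133 -0.7067 -0.1067 0 0 0.1375"

```text
clock: 1.98
tcp_pos: [0.4895, -0.0322, 0.2563]
ee_rot: [1.0, 0.001, 0.0, 0.0]
contact_force: [0.4, -1.1, -0.8]
finger_gap: 1.0
grasp_force: 0.0
```

Run:
```python
from h import *
p=optics.camera_params("wrist");im=optics.camera("wrist")[:,:,::-1].copy()
cv2.imwrite("pics/w1.png",im); np.save("w1.npy",p,allow_pickle=True)
print(proj(p,(.56,-.03,.09)))
print(rel((.45,.318,.25),0),readout.observe()["joint_vel"].round(3))
```

```text
[320.2112763  117.43717799]
[-3.950e+00 -3.507e+01  6.400e-01  1.000e-02 -2.000e-02  2.000e-02] [-0.012  0.001 -0.001 -0.    -0.     0.003]
```

View pics/w1.png

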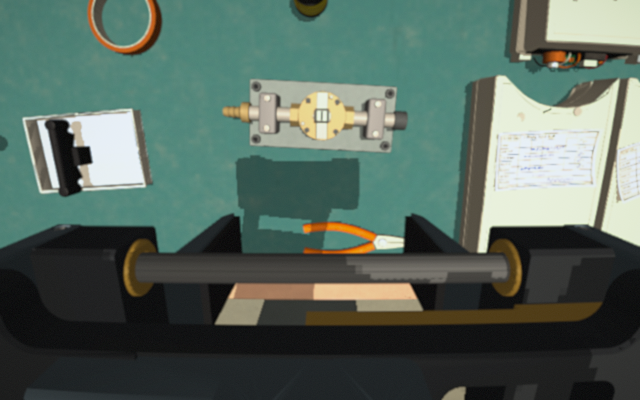

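Scaled: -35 cm / 75 = -0.4667, -4 cm / 75 = -0.0533.

Call:
step_arm --pt "-0.0533 -0.4667 0 0 0 0" --pt "-0.0533 -0.4667 0 0 0 0" --pt "-0.0533 -0.4667 0 0 0 0" --pt "-0.0533 -0.4667 0 0 0 0" --pt "-0.0533 -0.4667 0 0 0 0" --pt "-0.0533 -0.4667 0 0 0 0" --pt "-0.0533 -0.4667 0 0 0 0" --pt "-0.0533 -0.4667 0 0 0 0" --pt "-0.0533 -0.4667 0 0 0 0"

```text
clock: 3.15
tcp_pos: [0.4496, 0.3167, 0.2563]
ee_rot: [1.0, -0.0, 0.0, 0.0]
contact_force: [0.4, -0.0, 0.5]
finger_gap: 0.998
grasp_force: 0.0
```

The wrist view shows the square at about (321,116), which matches the projected (320,117). The bar and plate are visible, and the handle in the tray is at the left (67,157). Next I'll look at the handle from above.

Run:
```python
from h import *
p=optics.camera_params("wrist");im=optics.camera("wrist")[:,:,::-1].copy()
cv2.imwrite("pics/w2.png",im); np.save("w2.npy",p,allow_pickle=True)
a=cv2.imread("pics/w1.png")[76:156,265:375]
b=im[60:210,220:420]
A=cv2.resize(a,(440,320),interpolation=cv2.INTER_CUBIC); A=cv2.copyMakeBorder(A,0,0,0,160,0)
cv2.imwrite("pics/c2.png",cv2.resize(np.vstack([A,cv2.resize(b,(600,450),interpolation=cv2.INTER_CUBIC)]),(460,590)))
# plate (valve) from w1
w1=cv2.imread("pics/w1.png");q=np.load("w1.npy",allow_pickle=True).item()
hsv=cv2.cvtColor(w1,cv2.COLOR_BGR2HSV)
m=((hsv[...,1]<60)&(hsv[...,2]>90)).astype(np.uint8); m[:70]=0;m[160:]=0;m[:,:240]=0;m[:,405:]=0
n,l,st,ce=cv2.connectedComponentsWithStats(m);i=1+np.argmax(st[1:,4])
m=cv2.morphologyEx((l==i).astype(np.uint8),cv2.MORPH_OPEN,np.ones((5,5)))
pts=cv2.findContours(m,0,2)[0];pts=np.vstack(pts)[:,0]
W=np.array([onz(q,u,.008)[:2] for u in pts.astype(float)],np.float32)*1000
print("plate",cv2.minAreaRect(W))
# flange: yellowish
m=((hsv[...,0]>15)&(hsv[...,0]<32)&(hsv[...,1]>70)&(hsv[...,2]>90)).astype(np.uint8);m[:90]=0;m[142:]=0;m[:,:296]=0;m[:,348:]=0
pts=np.argwhere(m)[:,::-1].astype(float);W=np.array([onz(q,u,.066)[:2] for u in pts]);print("flange",W.min(0),W.max(0))
# handle: dark mask in w2
c=(im.max(2)<70).astype(np.uint8);c[:40]=0;c[205:]=0;c[:,:220]=0;c[:,420:]=0
n,l,st,ce=cv2.connectedComponentsWithStats(c)
for k in range(1,n):
    if st[k,4]>60: print(st[k],ce[k])
```

```text
plate ((561.8330078125, -38.65319061279297), (214.29385375976562, 90.61663055419922), 86.99591064453125)
flange [ 0.53459459 -0.06218218] [ 0.58943219 -0.00070618]
[314  83  14  85 652] [319.7607362  127.68404908]
[220 101   9  17 113] [223.23893805 109.00884956]
```

View pics/c2.png

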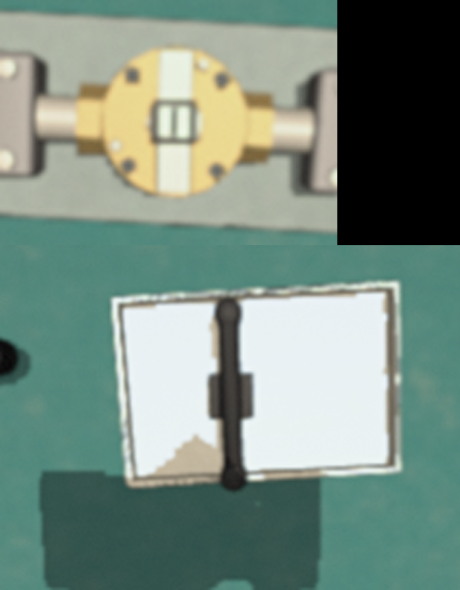

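Run:
```python
from h import *
im=cv2.imread("pics/w2.png");p=np.load("w2.npy",allow_pickle=True).item()
c=(im.max(2)<70).astype(np.uint8);c[:40]=0;c[205:]=0;c[:,:220]=0;c[:,420:]=0
l=cv2.connectedComponentsWithStats(c)[1];pts=np.argwhere(l==l[127,320])[:,::-1].astype(float)
W=np.array([onz(p,u,.05)[:2] for u in pts])*1000
(cx,cy),wh,a=cv2.minAreaRect(W.astype(np.float32));print("handle rect",cx,cy,wh,a)
v=np.linalg.svd(W-W.mean(0))[2][0];v*=np.sign(v[0]);print(W.mean(0),np.degrees(np.arctan2(v[1],v[0])))
t=(W-W.mean(0))@v
for lo,hi in((-60,-35),(35,60)): print("end",W[(t>lo)&(t<hi)].mean(0),W[(t>lo)&(t<hi)].min(0),W[(t>lo)&(t<hi)].max(0))
im=cv2.imread("pics/w1.png");q=np.load("w1.npy",allow_pickle=True).item()
hsv=cv2.cvtColor(im,cv2.COLOR_BGR2HSV)
m=((hsv[...,1]<50)&(hsv[...,2]>180))
for r in range(92,142):
    k=np.where(m[r,305:340])[0]+305
    if len(k): print(r,k.min(),k.max(),end="; ")
def bar(rows):
    P=[onz(q,(np.mean(np.where(m[r,305:340])[0]+305),r),.071)[:2] for r in rows if m[r,305:340].sum()>3]
    return np.array(P)
P=np.vstack([bar(range(94,107)),bar(range(126,139))]);f=np.polyfit(P[:,0],P[:,1],1)
print("bar",np.degrees(np.arctan(f[0])),P.min(0),P.max(0),"y at x=.5615",np.polyval(f,.5615))
g=im[105:130,308:336].max(2);k=np.argwhere(g<90);print("square dark px",k.min(0)+[105,308],k.max(0)+[105,308])
# square outer
for u in((321.5,115.5),): print(onz(q,u,.083))
```

```text
handle rect 509.73651123046875 320.5981140136719 (103.27735900878906, 15.399113655090332) 2.9867727756500244
[507.41647833 319.58367872] 1.8384315710652612
end [465.63099002 318.25368926] [458.1530561  310.46570046] [472.31823568 325.88764808]
end [550.91232035 320.97113464] [542.52093271 315.45151897] [561.39616202 326.48801777]
92 305 339; 93 306 339; 94 305 338; 95 305 339; 96 317 332; 97 317 332; 98 317 339; 99 317 327; 100 317 327; 101 317 327; 102 317 327; 103 317 327; 104 317 327; 105 317 327; 106 317 327; 107 317 326; 108 317 326; 110 318 324; 111 317 326; 112 317 329; 113 317 329; 114 317 330; 115 317 330; 116 317 330; 117 317 330; 118 317 329; 119 317 329; 120 317 329; 123 317 326; 124 316 326; 125 316 326; 126 316 326; 127 316 326; 128 316 326; 129 316 326; 130 316 326; 131 316 326; 132 316 326; 133 316 326; 134 316 339; 135 316 339; 136 316 339; 137 317 339; 138 318 339; 139 306 339; 140 305 337; 141 305 331; bar 1.2819572713614893 [ 0.53607407 -0.03937076] [ 0.58678981 -0.03070229] y at x=.5615 -0.03265449257187889Traceback (most recent call last):
  File "<stdin>", line 21, in <module>
    return umr_minimum(a, axis, None, out, keepdims, initial, where)
ValueError: zero-size array to reduction operation minimum which has no identity
```

Run:
```python
from h import *
im=cv2.imread("pics/w1.png");q=np.load("w1.npy",allow_pickle=True).item()
P=np.array([onz(q,(c,r),.071)[:2] for r,c in [(100,322),(106,322),(126,321),(132,321)]]);f=np.polyfit(P[:,0],P[:,1],1)
print("bar",np.degrees(np.arctan(f[0])),"y at .561",np.polyval(f,.561))
# subpixel bar edges by intensity of saturation profile
hs=cv2.cvtColor(im,cv2.COLOR_BGR2HSV)[...,1].astype(float)
L=[];
for r in list(range(100,107))+list(range(126,133)):
    w=np.clip(120-hs[r,310:335],0,None);w[hs[r,310:335]>110]=0
    L.append(onz(q,((w*np.arange(310,335)).sum()/w.sum(),r),.071)[:2])
L=np.array(L);f=np.polyfit(L[:,0],L[:,1],1);print(np.degrees(np.arctan(f[0])),np.polyval(f,.561),np.abs(np.polyval(f,L[:,0])-L[:,1]).max())
# flange ends in x along column near bar
for z,rows in((.066,(91,139)),): print([onz(q,(321.5,r),z).round(4) for r in rows])
print(hs[86:146,313].astype(int))
print([onz(q,u,.092).round(4) for u in((314.5,109),(329,121.5))])
print(rel((.5095,.3195,.10),2.4),rel((.5095,.3195,.034),2.4))
```

```text
bar -2.1608954881145124 y at .561 -0.031394612560476536
-0.09743293808599877 -0.03184525653585881 0.00047580563219513927
[array([ 0.5906, -0.0314,  0.066 ]), array([ 0.5346, -0.0314,  0.066 ])]
[ 21  21  21  21  21  25  53  83  95  97  97  96  96  95  96  95  97  97
  94  97  98  98  99  99 104 100  92  83  68  53  53  69  83  92 101 105
 110 105 100  99  99  99 100  99  99 100 102 102 102 103 104 110  95  41
  22  21  21  23  24  23]
[array([ 0.5692, -0.0237,  0.092 ]), array([ 0.5555, -0.0399,  0.092 ])]
[ 5.990e+00 -2.700e-01  1.563e+01  0.000e+00 -1.000e-02 -2.450e+00] [ 5.990e+00 -2.700e-01  2.223e+01  0.000e+00 -1.000e-02 -2.450e+00]
```

Scaled: 22.2 cm / 75 = 0.296, 21.2 cm / 75 = 0.2827, -2.4 degrees / 120 = -0.02.

Call:
step_arm --pt "0.08 -0.004 0.1067 0 0 -0.02" --pt "0.08 -0.004 0.1867 0 0 -0.02" --pt "0.08 -0.004 0.1867 0 0 -0.02" --pt "0.08 -0.004 0.24 0 0 -0.02" --pt "0.08 -0.004 0.2667 0 0 -0.02" --pt "0.08 -0.004 0.2827 0 0 -0.02" --pt "0.08 -0.004 0.296 0 0 -0.02" --pt "0.08 -0.004 0.296 0 0 -0.02" --pt "0.08 -0.004 0.296 0 0 -0.02" --hand 6

```text
clock: 4.32
tcp_pos: [0.5095, 0.3213, 0.035]
ee_rot: [1.0, 0.021, 0.0, -0.0]
contact_force: [-0.1, -0.4, -0.3]
finger_gap: 0.656
grasp_force: 0.0
```

Call:
step_arm --pt "0 0 0 0 0 0" --pt "0 0 0 0 0 0" --pt "0 0 0 0 0 0" --pt "0 0 0 0 0 0" --pt "0 0 0 0 0 0" --pt "0 0 0 0 0 0" --pt "0 0 0 0 0 0" --pt "0 0 0 0 0 0" --hand 0.6 --squeeze 10

```text
clock: 5.32
tcp_pos: [0.5091, 0.321, 0.0342]
ee_rot: [1.0, 0.021, -0.0, 0.0]
contact_force: [-0.4, -0.5, -0.0]
finger_gap: 0.064
grasp_force: 0.0
```

The grip force is 0 at a 6 mm gap, so the grasp missed. I'll look.

```bash
python3 - <<'E'
from h import *
p=optics.camera_params("wrist");im=optics.camera("wrist")[:,:,::-1];q=optics.camera_params("scene");s=optics.camera("scene")[:,:,::-1]
b=cv2.resize(s[190:310,200:380],(540,360),interpolation=cv2.INTER_CUBIC)
a=cv2.resize(im[40:290,140:500],(540,375)).copy()
cv2.imwrite("pics/m.png",np.vstack([a,b])[:,:])
print(proj(p,(.5095,.3195,.055)))
E
python3 -c "
import cv2;i=cv2.imread('pics/m.png');cv2.imwrite('pics/m.png',cv2.resize(i,(440,598)))"
```

```text
[324.84205388 233.57035172]
```

View pics/m.png

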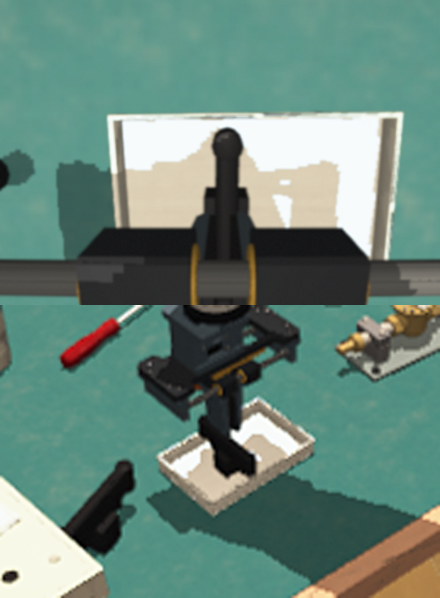

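The picture shows the wing between the nearly closed fingers, with the tips at about wing height. I'll close fully at 10 N to see whether anything is held.

Call:
step_arm --pt "0 0 0 0 0 0" --pt "0 0 0 0 0 0" --pt "0 0 0 0 0 0" --pt "0 0 0 0 0 0" --hand 0 --squeeze 10

```text
clock: 5.92
tcp_pos: [0.5091, 0.321, 0.0343]
ee_rot: [1.0, 0.021, 0.0, 0.0]
contact_force: [-0.3, -0.5, 1.0]
finger_gap: 0.003
grasp_force: 0.0
```

Run:
```python
from h import *
p=optics.camera_params("wrist");im=optics.camera("wrist")[:,:,::-1].copy()
for z in (.03,.055): print(onz(p,(326,150),z),onz(p,(326,160),z))
q=optics.camera_params("scene");t=optics.camera_params("top")
print("scene tcp",proj(q,(.509,.321,.034)), "wing top ends",proj(q,(.561,.322,.055)),proj(q,(.458,.317,.055)))
s=cv2.imread("pics/scene0.png")
now=optics.camera("scene")[:,:,::-1].copy()
b=[cv2.resize(i[215:285,245:345],(800,560)[::1],interpolation=cv2.INTER_CUBIC) for i in(s,now)]
o=np.hstack([cv2.resize(x,(400,280)) for x in b])
w=cv2.resize(im[130:300,200:450],(500,340));w=cv2.copyMakeBorder(w,0,0,0,300,0)
cv2.imwrite("pics/n.png",np.vstack([o,w])[:600])
```

```text
[0.55802625 0.3206455  0.03      ] [0.55150246 0.3203572  0.03      ]
[0.56031125 0.32104533 0.055     ] [0.55455729 0.32079105 0.055     ]
scene tcp [292.62412101 249.33684293] wing top ends [281.7905787  235.07980585] [303.87528056 252.7924713 ]
```

View pics/n.png

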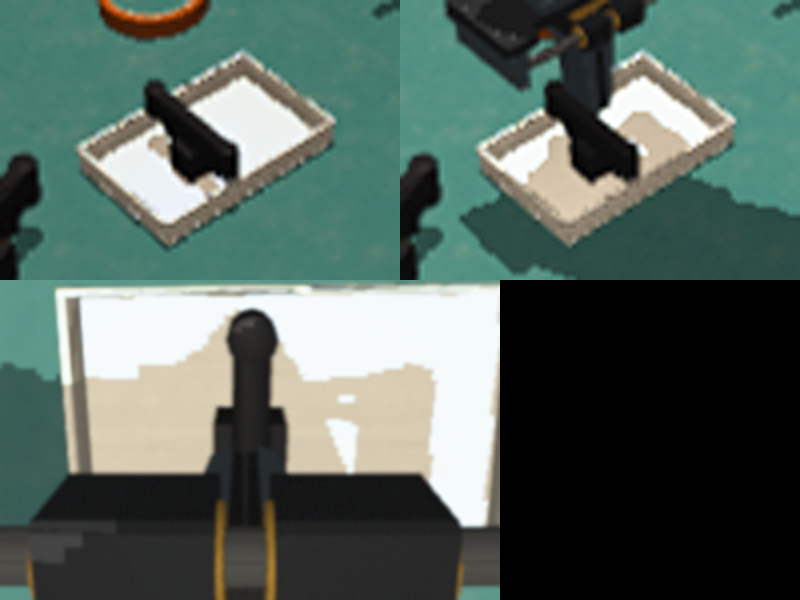

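The handle hasn't moved, and the fingertips look as if they end above the wing instead of around it. I'll back off and check where the tips really are.

Scaled: -10 cm / 75 = -0.1333, -5 cm / 75 = -0.0667.

Call:
step_arm --pt "0 0 -0.0667 0 0 0" --pt "0 0 -0.1333 0 0 0" --pt "0 0 -0.1333 0 0 0" --pt "0 0 -0.1333 0 0 0"

```text
clock: 6.52
tcp_pos: [0.5088, 0.3209, 0.1338]
ee_rot: [1.0, 0.021, -0.0, 0.0]
contact_force: [0.1, -0.1, -0.8]
finger_gap: 0.003
grasp_force: 0.0
```

Run:
```python
from h import *
st=readout.observe();print(st["tcp_pos"],st["finger_gap"])
q=optics.camera_params("scene");s=optics.camera("scene")[:,:,::-1].copy()
p=optics.camera_params("wrist");w=optics.camera("wrist")[:,:,::-1].copy()
t=st["tcp_pos"]
a=proj(q,t);b=proj(p,t);print(a,b)
A=cv2.resize(s[170:270,240:360],(480,400),interpolation=cv2.INTER_CUBIC)
for dz in (0,.02):
    u=(proj(q,t+[0,0,dz])-[240,170])*4; cv2.drawMarker(A,tuple(int(x) for x in u),(0,0,255) if dz==0 else (0,255,255),cv2.MARKER_TILTED_CROSS,14,1)
B=w[100:270,240:400];B=cv2.resize(B,(320,340),interpolation=cv2.INTER_CUBIC)
for dz in (0,.02):
    u=(proj(p,t+[0,0,dz])-[240,100])*2; cv2.drawMarker(B,tuple(int(x) for x in u),(0,0,255) if dz==0 else (0,255,255),cv2.MARKER_TILTED_CROSS,14,1)
B=cv2.copyMakeBorder(B,0,60,0,0,0)
cv2.imwrite("pics/t.png",np.hstack([A,B]))
```

```text
[0.50878897 0.32088541 0.13383073] 0.003044763907784597
[290.99477473 223.34303334] [321.97879546 223.29326232]
```

View pics/t.png

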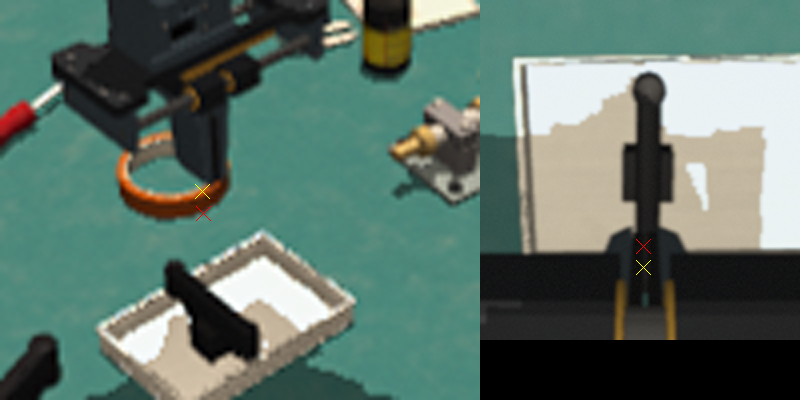

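The scene picture shows the real fingertips at about (291,216). The reported TCP projects to (291,223), so the tips end some 25 mm higher than reported, and the wrist view agrees. I'll quantify this.

Run:
```python
from h import *
st=readout.observe();t=st["tcp_pos"];print(t)
q=optics.camera_params("scene");s=optics.camera("scene")[:,:,::-1].copy()
m=(s.max(2)<75)
for c in range(282,300): 
    k=np.where(m[196:228,c])[0]+196; print(c,k.max() if len(k) else None,end="; ")
print()
for o in (0,.01,.02,.025,.03,.035):
    print(o,[proj(q,t+[sx*.016,sy*.0135,o]).round(1).tolist() for sx,sy in((-1,1),(1,1),(-1,-1),(1,-1))])
p=optics.camera_params("wrist");w=optics.camera("wrist")[:,:,::-1]
for r in range(205,232): print(r,w[r,[306,312,318]].max(1),end=";")
print()
for o in (0,.02,.025,.03):print(o,[proj(p,t+[.016,sy*.0135,o]).round(1).tolist() for sy in(1,-1)])
```

```text
[0.50831712 0.32062936 0.13291793]
282 224; 283 224; 284 209; 285 211; 286 211; 287 223; 288 223; 289 214; 290 222; 291 222; 292 221; 293 220; 294 220; 295 219; 296 217; 297 None; 298 None; 299 None; 
0 [[290.6, 228.5], [284.0, 222.8], [298.4, 224.5], [291.7, 218.9]]
0.01 [[290.4, 225.7], [283.8, 220.0], [298.3, 221.8], [291.6, 216.2]]
0.02 [[290.2, 223.0], [283.6, 217.3], [298.1, 219.0], [291.4, 213.5]]
0.025 [[290.1, 221.6], [283.5, 215.9], [298.0, 217.6], [291.3, 212.1]]
0.03 [[290.1, 220.2], [283.4, 214.5], [298.0, 216.2], [291.2, 210.7]]
0.035 [[290.0, 218.7], [283.2, 213.1], [297.9, 214.8], [291.1, 209.3]]
205 [195 197  71];206 [198 198  71];207 [197 197  72];208 [196 196  72];209 [196 196  72];210 [196 196  72];211 [197 197  72];212 [197 191  72];213 [198 161  70];214 [198 103  70];215 [190  49  63];216 [159  38  36];217 [105  40  22];218 [59 41 16];219 [41 41 15];220 [39 42 15];221 [40 41 17];222 [38 43 15];223 [41 42 15];224 [41 42 15];225 [39 43 16];226 [32 43 14];227 [24 40 17];228 [17 41 16];229 [20 41 12];230 [19 41 18];231 [21 40 15];
0 [[302.9, 199.8], [343.6, 201.4]]
0.02 [[301.0, 207.9], [345.8, 209.7]]
0.025 [[300.5, 210.2], [346.4, 212.0]]
0.03 [[299.9, 212.6], [347.0, 214.5]]
```

The tip offset is about 21–26 mm. I'll command the TCP to about 0.013, which puts the true tips near 0.035.

Scaled: 12 cm / 75 = 0.16, 11.7 cm / 75 = 0.156.

Call:
step_arm --pt "0.0013 0.0013 0.0133 0 0 0" --pt "0.0013 0.0013 0.0267 0 0 0" --pt "0.0013 0.0013 0.0533 0 0 0" --pt "0.0013 0.0013 0.08 0 0 0" --pt "0.0013 0.0013 0.1067 0 0 0" --pt "0.0013 0.0013 0.1267 0 0 0" --pt "0.0013 0.0013 0.14 0 0 0" --pt "0.0013 0.0013 0.1493 0 0 0" --pt "0.0013 0.0013 0.156 0 0 0" --pt "0.0013 0.0013 0.16 0 0 0" --pt "0.0013 0.0013 0.16 0 0 0" --hand 6

```text
clock: 8.1
tcp_pos: [0.5102, 0.3201, 0.0143]
ee_rot: [1.0, 0.021, 0.0, -0.0]
contact_force: [0.7, 0.1, 0.5]
finger_gap: 0.656
grasp_force: 0.0
```

Call:
step_arm --pt "0 0 0 0 0 0" --pt "0 0 0 0 0 0" --pt "0 0 0 0 0 0" --pt "0 0 0 0 0 0" --pt "0 0 0 0 0 0" --pt "0 0 0 0 0 0" --pt "0 0 0 0 0 0" --pt "0 0 0 0 0 0" --hand 0 --squeeze 10

```text
clock: 9.1
tcp_pos: [0.5101, 0.3201, 0.0142]
ee_rot: [1.0, 0.021, -0.0, -0.0]
contact_force: [-0.1, 0.0, 0.0]
finger_gap: 0.129
grasp_force: 10.0
```

Gripped at 11.8 mm and 10 N. Lift and carry.

```bash
python3 -c "
from h import *
print(rel((.5625,-.0316,.13),-1))"
```

```text
[  3.73  35.36 -11.58  -0.     0.     3.45]
```

Scaled: -13 cm / 75 = -0.1733, -9 cm / 75 = -0.12.

Call:
step_arm --pt "0 0 -0.0267 0 0 0" --pt "0 0 -0.0667 0 0 0" --pt "0 0 -0.12 0 0 0" --pt "0 0 -0.1733 0 0 0" --pt "0 0 -0.1733 0 0 0" --pt "0 0 -0.1733 0 0 0"

```text
clock: 9.85
tcp_pos: [0.5099, 0.3199, 0.1445]
ee_rot: [1.0, 0.021, 0.0, -0.0]
contact_force: [0.9, -0.2, -0.5]
finger_gap: 0.131
grasp_force: 10.0
```

Scaled: 35.4 cm / 75 = 0.472, 3.7 cm / 75 = 0.0493, 3.4 degrees / 120 = 0.0283.

Call:
step_arm --pt "0.004 0.04 0 0 0 0.0042" --pt "0.0107 0.1 0 0 0 0.0083" --pt "0.0173 0.16 0 0 0 0.0125" --pt "0.024 0.22 0 0 0 0.0167" --pt "0.0307 0.28 0 0 0 0.0208" --pt "0.0373 0.3467 0 0 0 0.025" --pt "0.044 0.4133 0 0 0 0.0283" --pt "0.048 0.4533 0.0067 0 0 0.0283" --pt "0.0493 0.472 0.0133 0 0 0.0283" --pt "0.0493 0.472 0.0133 0 0 0.0283" --pt "0.0493 0.472 0.0133 0 0 0.0283" --pt "0.0493 0.472 0.0133 0 0 0.0283"

```text
clock: 11.35
tcp_pos: [0.5622, -0.0311, 0.1343]
ee_rot: [1.0, -0.008, 0.0, -0.0]
contact_force: [1.1, -0.2, -0.7]
finger_gap: 0.132
grasp_force: 10.0
```

Run:
```python
from h import *
st=readout.observe();print(st["tcp_pos"],rel((.5625,-.0316,.0832),-1))
p=optics.camera_params("wrist");w=optics.camera("wrist")[:,:,::-1].copy()
t=optics.camera_params("top");im=optics.camera("top")[:,:,::-1].copy()
q=optics.camera_params("scene");s=optics.camera("scene")[:,:,::-1].copy()
for X in ((.562,-.0316,.092),): 
  for P,I in((p,w),(q,s)): cv2.drawMarker(I,tuple(int(round(x)) for x in proj(P,X)),(0,0,255),cv2.MARKER_TILTED_CROSS,5,1)
A=cv2.resize(w[100:250,230:410],(480,400),interpolation=cv2.INTER_CUBIC)
B=cv2.resize(s[130:230,330:410],(320,400),interpolation=cv2.INTER_CUBIC)
cv2.imwrite("pics/f.png",np.hstack([A,B]))
```

```text
[ 0.56217659 -0.03108628  0.13433346] [ 0.03  0.05  5.11 -0.   -0.    0.11]
```

View pics/f.png

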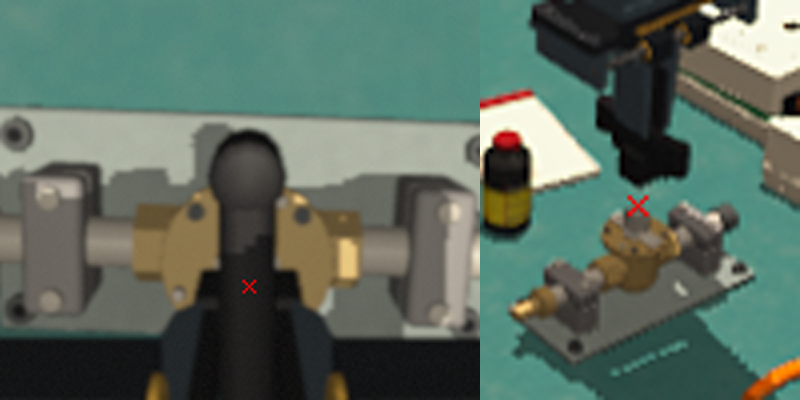

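The handle is held level and centred over the flange in both views. Lower slowly, watching the force.

Scaled: 3.5 cm / 75 = 0.0467, 3.2 cm / 75 = 0.0427.

Call:
step_arm --pt "0 0 0.0133 0 0 0" --pt "0 0 0.0267 0 0 0" --pt "0 0 0.036 0 0 0" --pt "0 0 0.04 0 0 0" --pt "0 0 0.0427 0 0 0" --pt "0 0 0.044 0 0 0" --pt "0 0 0.0453 0 0 0" --pt "0 0 0.0467 0 0 0" --pt "0 0 0.0467 0 0 0"

```text
clock: 12.62
tcp_pos: [0.5623, -0.032, 0.0993]
ee_rot: [1.0, -0.008, 0.0, -0.0]
contact_force: [-0.2, 0.3, -0.5]
finger_gap: 0.129
grasp_force: 10.0
```

Scaled: 0.5 cm / 75 = 0.0067, 0.4 cm / 75 = 0.0053.

Call:
step_arm --pt "0 0 0.0013 0 0 0" --pt "0 0 0.0027 0 0 0" --pt "0 0 0.004 0 0 0" --pt "0 0 0.0053 0 0 0" --pt "0 0 0.0067 0 0 0"

```text
clock: 13.25
tcp_pos: [0.5622, -0.032, 0.0942]
ee_rot: [1.0, -0.008, -0.0, 0.0]
contact_force: [0.2, 1.1, 0.6]
finger_gap: 0.133
grasp_force: 10.0
```

Scaled: 0.9 cm / 75 = 0.012, 0.85 cm / 75 = 0.0113.

Call:
step_arm --pt "0 0 0.002 0 0 0" --pt "0 0 0.004 0 0 0" --pt "0 0 0.006 0 0 0" --pt "0 0 0.008 0 0 0" --pt "0 0 0.01 0 0 0" --pt "0 0 0.0113 0 0 0" --pt "0 0 0.012 0 0 0" --pt "0 0 0.012 0 0 0"

```text
clock: 14.25
tcp_pos: [0.5621, -0.032, 0.0852]
ee_rot: [1.0, -0.008, -0.0, -0.0]
contact_force: [0.3, 1.2, -1.1]
finger_gap: 0.131
grasp_force: 10.0
```

Scaled: 0.15 cm / 75 = 0.002, 0.1 cm / 75 = 0.0013.

Call:
step_arm --pt "0 0 0.0007 0 0 0" --pt "0 0 0.0013 0 0 0" --pt "0 0 0.002 0 0 0" --pt "0 0 0.002 0 0 0"

```text
clock: 14.75
tcp_pos: [0.5622, -0.032, 0.0837]
ee_rot: [1.0, -0.008, -0.0, -0.0]
contact_force: [0.7, 0.1, -1.1]
finger_gap: 0.129
grasp_force: 10.0
```

Call:
step_arm --pt "0 0 0 0 0 0" --pt "0 0 0 0 0 0" --pt "0 0 0 0 0 0" --pt "0 0 0 0 0 0" --hand 3

```text
clock: 15.25
tcp_pos: [0.5622, -0.032, 0.0837]
ee_rot: [1.0, -0.008, -0.0, 0.0]
contact_force: [0.3, -0.4, -0.5]
finger_gap: 0.331
grasp_force: 0.0
```

Call:
step_arm --pt "0 0 0 0 0 0" --pt "0 0 0 0 0 0" --pt "0 0 0 0 0 0" --pt "0 0 0 0 0 0" --pt "0 0 0 0 0 0" --hand 0 --squeeze 10

```text
clock: 15.88
tcp_pos: [0.5622, -0.032, 0.0837]
ee_rot: [1.0, -0.008, 0.0, 0.0]
contact_force: [0.1, -0.1, 0.4]
finger_gap: 0.129
grasp_force: 10.0
```

```bash
python3 -c "
from h import *
s=readout.observe();print(s['tcp_pos'],s['qpos'],s['contact_force'],s['moment'],s['grasp_force'],s['finger_gap'])"
```

```text
[ 0.56219526 -0.03201081  0.08373398] [-9.82668812e-02  2.99435143e-01  2.05149352e+00 -3.18852420e-07
  7.90652550e-01  1.48913531e+00] [ 0.11637502 -0.1126934   0.44478794] [ 0.03813767 -0.00408135  0.00361129] 9.99965250492096 0.1294044461624748
```

Scaled: -78 degrees / 120 = -0.65.

Call:
step_arm --pt "0 0 0 0 0 -0.0167" --pt "0 0 0 0 0 -0.0417" --pt "0 0 0 0 0 -0.0833" --pt "0 0 0 0 0 -0.125" --pt "0 0 0 0 0 -0.1667" --pt "0 0 0 0 0 -0.2083" --pt "0 0 0 0 0 -0.25" --pt "0 0 0 0 0 -0.2917" --pt "0 0 0 0 0 -0.3333" --pt "0 0 0 0 0 -0.375" --pt "0 0 0 0 0 -0.4167" --pt "0 0 0 0 0 -0.4583" --pt "0 0 0 0 0 -0.5" --pt "0 0 0 0 0 -0.5417" --pt "0 0 0 0 0 -0.5833" --pt "0 0 0 0 0 -0.625" --pt "0 0 0 0 0 -0.65" --pt "0 0 0 0 0 -0.65"

```text
clock: 18.12
tcp_pos: [0.5622, -0.0317, 0.0838]
ee_rot: [0.782, 0.623, 0.0, -0.0]
contact_force: [-0.8, 4.4, 2.4]
finger_gap: 0.129
grasp_force: 10.0
```

```bash
cat > st.py <<'E'
from h import *
s=readout.observe();print(s['tcp_pos'],'yaw',np.degrees(s['qpos'][0]-s['qpos'][5])+90.07,s['contact_force'],s['moment'],s['grasp_force'],s['finger_gap'])
E
python3 st.py
```

```text
[ 0.56221336 -0.03168441  0.08379531] yaw 77.17238838625993 [-0.76085059  4.44258834  2.38192548] [ 0.93361368  0.0108949  -0.00945713] 10.022966265678406 0.12867027137696432
```

Scaled: -8 degrees / 120 = -0.0667.

Call:
step_arm --pt "0 0 0 0 0 -0.0167" --pt "0 0 0 0 0 -0.0333" --pt "0 0 0 0 0 -0.05" --pt "0 0 0 0 0 -0.0667" --pt "0 0 0 0 0 -0.0667"

```text
clock: 18.75
tcp_pos: [0.5622, -0.0319, 0.0838]
ee_rot: [0.736, 0.676, 0.0, -0.0]
contact_force: [0.2, 4.9, 2.8]
finger_gap: 0.126
grasp_force: 10.0
```

```bash
python3 st.py
```

```text
[ 0.562238   -0.03190624  0.0837823 ] yaw 85.21673278201948 [0.18495828 4.89649072 2.77861654] [ 1.04298779  0.00119    -0.08077164] 10.011568665504456 0.12604763457936702
```

Scaled: -2 degrees / 120 = -0.0167.

Call:
step_arm --pt "0 0 0 0 0 -0.0083" --pt "0 0 0 0 0 -0.0167" --pt "0 0 0 0 0 -0.0167"

```text
clock: 19.12
tcp_pos: [0.5622, -0.0319, 0.0838]
ee_rot: [0.725, 0.689, 0.0, -0.0]
contact_force: [-0.7, 4.8, 3.6]
finger_gap: 0.126
grasp_force: 10.0
```

```bash
python3 st.py
```

```text
[ 0.56224099 -0.03191112  0.08380062] yaw 87.20478494064099 [-0.6726622   4.82026172  3.62964339] [ 1.07448979 -0.02299649 -0.05454716] 10.010473430156708 0.12616557788070548
```

Scaled: -2 degrees / 120 = -0.0167.

Call:
step_arm --pt "0 0 0 0 0 -0.0083" --pt "0 0 0 0 0 -0.0167" --pt "0 0 0 0 0 -0.0167"

```text
clock: 19.5
tcp_pos: [0.5622, -0.0319, 0.0838]
ee_rot: [0.713, 0.702, 0.0, -0.0]
contact_force: [0.3, 4.2, 3.8]
finger_gap: 0.131
grasp_force: 10.0
```

```bash
python3 st.py
```

```text
[ 0.56224853 -0.03189594  0.08379971] yaw 89.20474879599388 [0.26480715 4.23967756 3.79802246] [ 1.07091654 -0.00994932 -0.04321051] 10.008551180362701 0.13076259667111276
```

Scaled: -1.5 degrees / 120 = -0.0125.

Call:
step_arm --pt "0 0 0 0 0 -0.0083" --pt "0 0 0 0 0 -0.0125" --pt "0 0 0 0 0 -0.0125"

```text
clock: 19.88
tcp_pos: [0.5623, -0.0319, 0.0838]
ee_rot: [0.703, 0.711, 0.0, -0.0]
contact_force: [-0.3, 6.1, 3.9]
finger_gap: 0.129
grasp_force: 10.0
```

```bash
python3 st.py
```

```text
[ 0.56225287 -0.0318692   0.08380395] yaw 90.69907230142368 [-0.3000633   6.06414945  3.86662575] [ 1.07667875  0.00310093 -0.09790401] 10.007602572441101 0.12915114426270094
```

Scaled: -1 degrees / 120 = -0.0083.

Call:
step_arm --pt "0 0 0 0 0 -0.0042" --pt "0 0 0 0 0 -0.0083" --pt "0 0 0 0 0 -0.0083"

```text
clock: 20.25
tcp_pos: [0.5622, -0.0319, 0.0838]
ee_rot: [0.697, 0.717, 0.0, -0.0]
contact_force: [-0.7, 6.4, 2.9]
finger_gap: 0.132
grasp_force: 10.0
```

```bash
python3 st.py;python3 -c "
from h import *
for i in range(3):
    optics.camera('top');print(readout.observe()['moment'][2])"
```

```text
[ 0.56221325 -0.03186694  0.08380477] yaw 91.7000595388358 [-0.66300063  6.39342327  2.90076135] [ 1.12886822  0.04259331 -0.08634001] 10.006767511367798 0.13206338024214462
-0.06380217513195507
-0.027040577776171346
-0.016999913535330195
```

Scaled: -1 degrees / 120 = -0.0083.

Call:
step_arm --pt "0 0 0 0 0 -0.0042" --pt "0 0 0 0 0 -0.0083" --pt "0 0 0 0 0 -0.0083"

```text
clock: 20.78
tcp_pos: [0.5622, -0.0319, 0.0838]
ee_rot: [0.691, 0.723, 0.0, -0.0]
contact_force: [-1.5, 5.8, 2.3]
finger_gap: 0.13
grasp_force: 10.0
```

```bash
cat > st2.py <<'E'
from h import *
M=[]
for i in range(6): optics.camera('top');M.append(readout.observe()['moment'][2])
print(np.mean(M),np.std(M))
E
python3 st.py;python3 st2.py
```

```text
[ 0.5622063  -0.03186098  0.08379094] yaw 92.69764249345431 [-1.50150163  5.75455526  2.27951598] [ 1.0739341   0.02669024 -0.10445343] 10.005799233913422 0.12957865701949942
-0.06339948517938009 0.03104736016286198
```

Scaled: -1.5 degrees / 120 = -0.0125.

Call:
step_arm --pt "0 0 0 0 0 -0.0042" --pt "0 0 0 0 0 -0.0083" --pt "0 0 0 0 0 -0.0125" --pt "0 0 0 0 0 -0.0125"

```text
clock: 21.58
tcp_pos: [0.5622, -0.0319, 0.0838]
ee_rot: [0.681, 0.732, 0.0, -0.0]
contact_force: [-0.4, 6.0, 2.6]
finger_gap: 0.128
grasp_force: 10.0
```

```bash
python3 st.py;python3 st2.py
```

```text
[ 0.5622085  -0.0318644   0.08382187] yaw 94.1979440778303 [-0.36968763  5.97519774  2.57297589] [ 1.15109044  0.03932671 -0.05581098] 10.004488974809647 0.1278833932406605
-0.08249330410771362 0.02292813104758219
```

Scaled: -1.5 degrees / 120 = -0.0125.

Call:
step_arm --pt "0 0 0 0 0 -0.0042" --pt "0 0 0 0 0 -0.0083" --pt "0 0 0 0 0 -0.0125" --pt "0 0 0 0 0 -0.0125"

```text
clock: 22.38
tcp_pos: [0.5622, -0.0319, 0.0838]
ee_rot: [0.672, 0.741, 0.0, -0.0]
contact_force: [-1.0, 6.7, 3.8]
finger_gap: 0.126
grasp_force: 10.0
```

```bash
python3 st.py;python3 st2.py
```

```text
[ 0.56223776 -0.03186558  0.08383849] yaw 95.69894820787324 [-0.96204794  6.66010617  3.81768037] [ 1.12599922 -0.01472464 -0.03476214] 10.001092404127121 0.12564947769948884
-0.07851767435028752 0.047415765081666644
```

Run:
```python
from h import *
p=optics.camera_params("wrist");w=optics.camera("wrist")[:,:,::-1].copy();cv2.imwrite("pics/g.png",w)
m=w.max(2)<75; L=[]
for r in range(140,212,4):
    k=np.where(m[r,290:356])[0]+290
    if len(k): print(r,k.min(),k.max(),len(k),end="; ")
```

```text
148 318 324 7; 152 313 331 19; 156 311 333 23; 160 310 334 25; 164 309 336 28; 168 309 336 28; 172 310 334 25; 176 313 333 21; 180 312 332 21; 184 313 332 20; 188 313 332 20; 192 313 332 20; 196 313 332 20; 200 305 338 34; 204 304 339 36; 208 303 340 38;
```

Scaled: -1 degrees / 120 = -0.0083.

Call:
step_arm --pt "0 0 0 0 0 -0.0042" --pt "0 0 0 0 0 -0.0083" --pt "0 0 0 0 0 -0.0083"

```text
clock: 23.1
tcp_pos: [0.5622, -0.0319, 0.0838]
ee_rot: [0.665, 0.747, 0.0, -0.0]
contact_force: [-1.3, 5.7, 2.8]
finger_gap: 0.127
grasp_force: 10.0
```

```bash
python3 st.py;python3 st2.py
```

```text
[ 0.56220582 -0.03186813  0.08380755] yaw 96.69516297095159 [-1.33892316  5.7390028   2.83507703] [ 1.18441555 -0.01501039 -0.10919581] 10.002987384796143 0.12698854784246488
-0.11743663338227539 0.02098664952566417
```

Scaled: -0.5 degrees / 120 = -0.0042.

Call:
step_arm --pt "0 0 0 0 0 -0.0042" --pt "0 0 0 0 0 -0.0042" --pt "0 0 0 0 0 -0.0042"

```text
clock: 23.78
tcp_pos: [0.5623, -0.0319, 0.0838]
ee_rot: [0.662, 0.75, 0.0, -0.0]
contact_force: [-0.6, 5.3, 2.6]
finger_gap: 0.132
grasp_force: 10.0
```

```bash
python3 st.py;python3 st2.py
```

```text
[ 0.5622846  -0.03186653  0.08382158] yaw 97.18585223296036 [-0.64396701  5.33956421  2.55337366] [ 1.01714074 -0.05204758 -0.16840156] 10.006891787052155 0.13175337979914914
-0.17659848139770426 0.017499724198925266
```

The stop is clearly felt at −0.177 N·m. I'll turn the handle back within its free play so the wings lie along the pipe, then release.

Scaled: 9 degrees / 120 = 0.075.

Call:
step_arm --pt "0 0 0 0 0 0.0167" --pt "0 0 0 0 0 0.0333" --pt "0 0 0 0 0 0.05" --pt "0 0 0 0 0 0.0667" --pt "0 0 0 0 0 0.075" --pt "0 0 0 0 0 0.075"

```text
clock: 24.82
tcp_pos: [0.5623, -0.0321, 0.0838]
ee_rot: [0.719, 0.695, 0.0, 0.0]
contact_force: [1.3, 1.2, 3.1]
finger_gap: 0.13
grasp_force: 10.0
```

```bash
python3 st.py;python3 st2.py
```

```text
[ 0.56232354 -0.03213055  0.08377185] yaw 88.10410703905515 [1.3085553  1.21232727 3.10414034] [ 0.07677133 -0.34754259  0.0189181 ] 9.992639869451523 0.12999631718381136
-0.007807895226267261 0.026083273348512976
```

Call:
step_arm --pt "0 0 0 0 0 0" --pt "0 0 0 0 0 0" --pt "0 0 0 0 0 0" --pt "0 0 0 0 0 0" --pt "0 0 0 0 0 0" --pt "0 0 0 0 0 0" --hand 5

```text
clock: 25.88
tcp_pos: [0.5622, -0.032, 0.0837]
ee_rot: [0.719, 0.695, 0.0, 0.0]
contact_force: [-0.6, -0.4, 0.5]
finger_gap: 0.548
grasp_force: 0.0
```

Scaled: -16 cm / 75 = -0.2133, -14 cm / 75 = -0.1867.

Call:
step_arm --pt "0 0 -0.0133 0 0 0" --pt "0 0 -0.04 0 0 0" --pt "0 0 -0.08 0 0 0" --pt "0 0 -0.1333 0 0 0" --pt "0 0 -0.1867 0 0 0" --pt "-0.08 0 -0.2133 0 0 0" --pt "-0.1067 0 -0.2133 0 0 0" --pt "-0.1067 0 -0.2133 0 0 0" --pt "-0.1067 0 -0.2133 0 0 0"

```text
clock: 27.0
tcp_pos: [0.5591, -0.1112, 0.2434]
ee_rot: [0.719, 0.695, -0.0, -0.0]
contact_force: [-0.2, -0.2, 0.7]
finger_gap: 0.55
grasp_force: 0.0
```

Run:
```python
from h import *
p=optics.camera_params("wrist");w=optics.camera("wrist")[:,:,::-1].copy()
q=optics.camera_params("scene");s=optics.camera("scene")[:,:,::-1].copy()
X=np.array([.5622,-.0317,.124]);u=proj(p,X);print(u)
m=(w.max(2)<60).astype(np.uint8);n,l,st,ce=cv2.connectedComponentsWithStats(m)
for i in range(1,n):
    if 100<st[i,4]<6000 and np.hypot(*(ce[i]-u))<60:
        P=np.argwhere(l==i)[:,::-1].astype(float);W=np.array([onz(p,a,.12)[:2] for a in P],np.float32)*1000
        print(st[i],ce[i],cv2.minAreaRect(W))
a,b=int(u[0]),int(u[1]);A=cv2.resize(w[max(0,b-100):b+100,a-120:a+120],(480,400),interpolation=cv2.INTER_CUBIC)
B=cv2.resize(s[150:230,330:394+0],(320,400),interpolation=cv2.INTER_CUBIC)
for z,cc in((.071,(0,0,255)),(.124,(0,255,255))):
    v=(proj(q,(.5622,-.0317,z))-[330,150])*5;cv2.drawMarker(B,tuple(int(x) for x in v),cc,cv2.MARKER_TILTED_CROSS,8,1)
cv2.imwrite("pics/end.png",np.hstack([A,B]))
```

```text
[321.90334619 106.94402949]
[ 306   54   35  105 1292] [322.55572755 110.98839009] ((567.2457275390625, -31.977195739746094), (32.61383819580078, 100.1155014038086), 3.3603696823120117)
```

View pics/end.png

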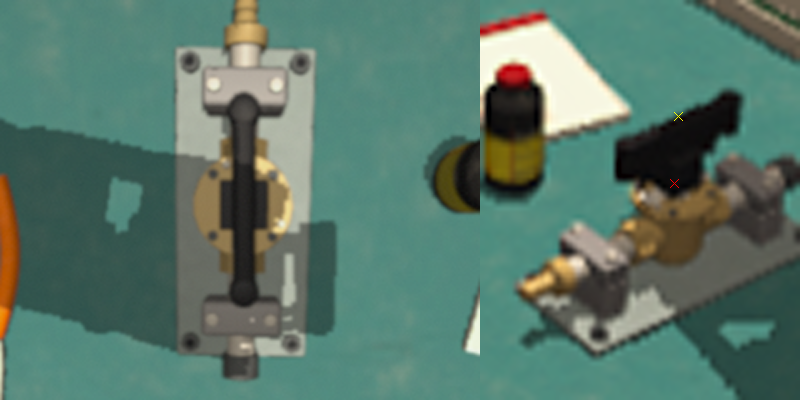

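The picture shows the handle seated over the flange, with its wings along the pipe and centred on the spindle. The bottle and tape appear untouched. I'll hand in.

```bash
python3 -c "
from rig import ticket
print(ticket.close_job())"
```

```text
the job is handed in; nothing more can be done
None
```

The wing handle is seated on the spindle, turned counter-clockwise until the stop was felt (about 0.18 N·m), eased back within its free play so the wings lie along the pipe, and released; the job was handed in at about 27 s, and no verdict came back.

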